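# Free the sprung child-lock and open the dry cabinet

### The job

The drop-front door of the clear dry cabinet is held shut by a sprung safety hook just behind its top edge: reach in through the gap above the door, feel for the hook, press it down and draw the door towards you so that it comes free. Then fold the door down until it is fully open, without slamming it or forcing the latch, let go, and leave the bottle, the cup and the dish where they stand.

Things in the scene. Friction and masses are not known exactly. Their poses are not given: they have to be found in the camera images.
- cabinet: Clear plastic dry cabinet, white base, opaque white drop-front door; fixed. 370 mm wide (y), 200 deep (x), 330 high. Origin: on the bench under the middle of the closed door's outer face; x into the cabinet, y left, z up; all sizes below are in this frame, mm. Closed door: x 0 to 15, 354 wide, z 30 to 200.
- gap (a point): Middle of the open gap above the closed door, at x 30, z 221. The gap reaches from the door's top (z 200) up to z 242, where an upright clear panel begins, set back at x 55 and rising to z 330: a gripper pointing straight down does not get behind the door; one leaning 25 to 35 degrees (tips forward and down, under the panel) does.
- hook_line (a point): Mid-door point (x 40, z 202) of the line along y on which the hook's thumb pad lies. The grey plastic hook, 30 wide in y, is carried by the door; its centre is anywhere from y -75 to 75, new each time, not measured: feel for it, or see it through the clear plastic. Pad: level, x 20 to 60, upper side at z 202. Beside the hook it is empty behind the door to 60 mm below its top edge.
- keeper (a point): Middle of the lower edge of the fixed steel keeper strip (x 60 to 65, 260 wide, lower edge z 205). The hook's upturned nose (x 67 to 73, top z 218) stands behind it. Pushed down, the hook slides against its spring: about 4.5 N to start, 8 N at 14 mm (free of the keeper), 10.5 N at its stop at 24 mm; it springs back when let go.
- door (a joint): Opening angle, rad: 0 closed, 1.5 fully open (stop), then nearly level, inner face up. Hinged along its lower edge; the top folds out towards the robot and down. Latched, it has 2 mm of play. With the hook pressed, it is clear of the keeper at about 0.1. The hinge is stiff (0.65 N m): the door stays where it is left.
- door_hinge (a point): Middle of the door's hinge line: lower edge, outer face, z 30. Axes turn with the door (closed: as the cabinet's).
- door_top (a point): Middle of the door's top edge on its inner face, 170 mm from the hinge line; moves with the door; its x axis points out of the inner face, z from the hinge to the top edge.
- bottle: Amber glass bottle with a black cap, 68 mm across, 170 mm high, standing left of the cabinet, level with its door; origin at the centre of its underside. Leave alone.
- beaker: White ceramic cup, 80 mm across, 100 mm high, standing right of the cabinet, level with its door; origin at the centre of its underside. Leave alone.
- dish: Closed flat dish, 92 mm across, 18 mm high, lying on the bench front right of the cabinet; origin at the centre of its underside. Leave alone.

How it is judged (in metres and radians):
On the way:
1. the hook has been freed and the door stands open by more than 0.15 rad (value of joint door above 0.15 rad), for 0.1 s.
At the end, for the whole second after the job is handed in: The door is folded down to more than 1.38 rad (its stop is at 1.5), at rest and let go; bottle, cup and dish are within 30 mm of where they stood (value of joint door above 1.38 rad and velocity of joint door between -0.05 and 0.05 rad/s and distance of each of bottle, beaker, dish from where it was at the start of the episode below 0.03 m); the robot touches nothing.
It fails at once if the door is slammed (faster than 3 rad/s) (velocity of joint door above 3 rad/s).
It fails at once if the door or latch is forced (more than 80 N from the robot) (contact force between any of the fingers, the arm and cabinet above 80 N).
It fails at once if the bottle is knocked (moved more than 30 mm or tipped) (distance of bottle from where it was at the start of the episode above 0.03 m or angle between bottle's own z axis and vertical above 0.5 rad).
It fails at once if the cup is knocked (moved more than 30 mm or tipped) (distance of beaker from where it was at the start of the episode above 0.03 m or angle between beaker's own z axis and vertical above 0.5 rad).
It fails at once if the dish is knocked (moved more than 30 mm or tipped) (distance of dish from where it was at the start of the episode above 0.03 m or angle between dish's own z axis and vertical above 0.5 rad).
It also fails if it takes over 72 s, if anything falls off the work surface, if the arm or the gripper's body presses on something with over 40 N, if the wrist force passes 120 N, or if a joint passes its speed limit or range.

### The arm

A 6-joint arm with a two-finger parallel gripper is mounted at the origin on the work surface. World frame = base frame: x ahead of the robot, y to its left, z up, the work surface at z = 0. Lengths are in mm, angles in rad, forces in N, time in s.
With the tool pointing down it reaches from about 400 to 925 mm from the base axis. Payload 12.5 kg.
Tool frame: the origin (TCP) lies at the very end of the fingers, on their centre line; the grasp point (between the pads) lies arm.hold_point_z behind it (arm.hold_point_z is the distance from the TCP to the grasp point, in mm); z points along the fingers, y is the line along which they close (so a half turn about z gives the same grasp; the last joint's range is limited). The gripper opens to 95 mm and grips with 3 to 60 N. Pads are 20 mm wide; open, the fingers measure 119 mm over their backs; the gripper's body (75 mm by 180 mm) begins 59 mm behind the grasp point.
Start: joints at [1.21, 0.491, 1.559, -0, 1.092, -0.106], TCP at [157.514, 604.844, 214.661] pointing down, gripper open.
Joint ranges: [-3.1, 3.1], [-0.84, 2.19], [0.05, 2.79], [-1.13, 4.28], [0.06, 2.93], [-2.69, 2.69]. Speed limits (rad/s): [2.22, 2.22, 2.79, 3.14, 3.14, 3.14].

### API

Orientations are given as a unit quaternion [x, y, z, w].
In Python, from rig import arm, optics gives the robot as it stands. The module is installed in compiled form; this text tells all that it offers.
- The arm moves only by the tool play_rows, never from a script. Its argument "motion" is a list of rows, each an object of numbers: "gripper": the finger opening in mm, from 0 to 95.1; "tx", "ty", "tz": the shift along the tool's x, y, z in mm; "wx", "wy", "wz": the turn, a rotation vector about the tool's x, y, z in units of 5 degrees (1.0 is 5 degrees). A call has 1 to 8 rows; each row is the pose to reach, as a shift and turn from the pose commanded when the call began, along the tool's axes at that moment; what a row does not reach only later rows make up. A row lasts 1/8 s, in which the tool goes at most 62.5 mm and 10.7 degrees, less where a joint would pass 70% of its speed; a pose out of reach is approached as far as the arm can. A call with a gripper value outside its range is refused whole. The fingers move at their own pace and stop on an object; "grip_force" is the grip in N (left out, the last holds). Time passes only in rows, so rows that repeat a pose let the fingers close. It gives the time, the measured TCP pose, the force and the opening at its end, in the units of the state.
- arm.sense(): the state, without advancing time (a new reading comes with each control period).
- optics.camera(name): name is "scene" or "top"; returns the picture (420x560x3 uint8, red, green, blue); there is no depth.
- optics.get_calibration(name): a dict with "vertical_fov" (degrees; the focal length in pixels is half the picture's height over the tangent of half this angle, whatever the lens; pixels are square), "cx", "cy" (the principal point, pixels), "dist" ([k1, k2, p1, p2, k3] as OpenCV has them; the pictures are not rectified), "T" (4x4, takes a point from camera to world coordinates). Camera axes: x right, y down, z forward; pixel columns grow to the right and rows downward; lengths in mm; the calibration is good to about 2 mm. A picture is of the moment at which its call begins. get_calibration takes no time and is no camera call.
- arm.close_job(): hands the job in, once; it reports no verdict.
The state is a dict: "clock": time; "q": joint angles; "joint_vel": joint speeds; "joint_efforts": joint torques, N m; "tcp_pos": TCP position; "eef_rot": TCP orientation; "wrist_force": force on the tool from outside, world axes, zero at the start; "moment": the same for the moment, N m; "finger_gap": finger opening in mm.
Only numpy, scipy, OpenCV 4.12 (cv2) and the standard library are available. Lean on these libraries where they do the work, as an engineer would, in place of code of your own. Each camera call takes 0.05 s, during which the arm holds its last target. There are 200 camera calls.

## Working session

There is one attempt and no reset: what is moved stays moved. The work goes in short steps, Python scripts to look and compute and a tool call to move; the robot and the scene stay as the last step left them, time stands still between calls to the robot, and variables do not carry over. Pictures are saved under pics/ and viewed, on a budget of 10 in all, crops included, one or two more only if the job needs it, and the job is handed in when it is done.

Besides the shell and the picture viewer there is one more tool, called after "Emit:" as name(argument=value, ...), one argument or row to a line, values as JSON. play_rows: Moves the arm, as the interface text tells. Its arguments: {"type":"object","properties":{"motion":{"type":"array"},"grip_force":{"type":"number"}},"required":["motion"]}

```bash
mkdir -p pics; python3 - <<'E'
from rig import arm, optics
import cv2
for n in ("scene","top"):
    im=optics.camera(n); cv2.imwrite(f"pics/{n}0.png",im[:,:,::-1])
    c=optics.get_calibration(n); print(n,c)
print(arm.sense(), arm.hold_point_z)
E
```

```text
scene {'vertical_fov': 47.20353297527009, 'cx': 286.21921446646144, 'cy': 209.53233171837354, 'dist': array([-0.00467373,  0.        ,  0.        ,  0.        ,  0.        ]), 'T': array([[ 9.98224248e-01, -5.80729098e-02,  1.32622378e-02,
         5.44853312e+02],
       [-5.81313167e-02, -9.01094932e-01,  4.29707660e-01,
        -4.38867853e+02],
       [-1.30038389e-02, -4.29715557e-01, -9.02870666e-01,
         1.09491402e+03],
       [ 0.00000000e+00,  0.00000000e+00,  0.00000000e+00,
         1.00000000e+00]])}
top {'vertical_fov': 42.21894689254427, 'cx': 278.34046879332755, 'cy': 210.7003756676808, 'dist': array([-0.15602768,  0.        ,  0.        ,  0.        ,  0.        ]), 'T': array([[-2.07679733e-02, -9.93845088e-01,  1.08814672e-01,
         4.61190465e+02],
       [-9.99350270e-01,  2.38424027e-02,  2.70292146e-02,
        -8.57439354e+00],
       [-2.94572554e-02, -1.08182630e-01, -9.93694515e-01,
         1.25592799e+03],
       [ 0.00000000e+00,  0.00000000e+00,  0.00000000e+00,
         1.00000000e+00]])}
{'clock': 0.1, 'q': array([ 1.21039130e+00,  4.91460180e-01,  1.55938881e+00,  1.88379212e-05,
        1.09165798e+00, -1.05637514e-01]), 'joint_vel': array([ 0.00049168, -0.00099869,  0.00048361, -0.00070682,  0.00196619,
        0.00060273]), 'joint_efforts': array([ 2.57519918e-03, -6.13632345e+01, -2.58608794e+01,  6.93835085e-02,
        4.69712913e-02, -9.70201609e-05]), 'tcp_pos': array([157.43677938, 604.63541059, 214.14436271]), 'eef_rot': array([ 1.27043831e-01,  9.91896999e-01, -4.42873788e-04, -1.13696805e-04]), 'wrist_force': array([-0.57778048,  0.16936684, -0.04962823]), 'moment': array([-0.00424973,  0.02822778,  0.01399937]), 'finger_gap': 94.93149587739084} 18.8
```

View pics/scene0.png

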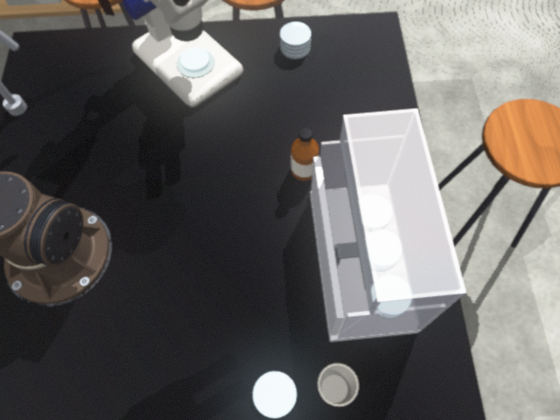

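View pics/top0.png

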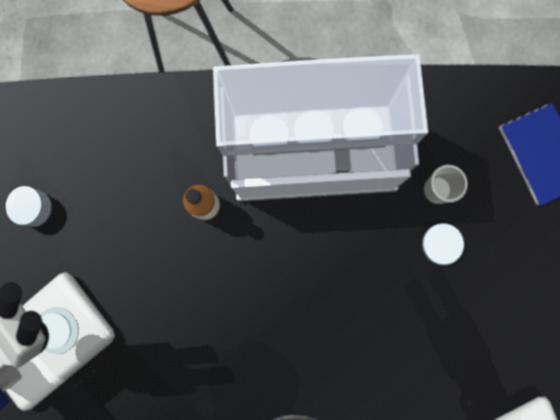

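The scene view shows the cabinet at cols 313–465 and rows 110–340, with a dark hook behind the door near (345,250). The top view shows the door edge from (233,185) to (410,178), the hook near (343,160), the bottle at (200,203), the cup at (446,184) and the dish at (443,244). One enlarged crop will give me the exact corners.

```bash
python3 - <<'E'
import cv2, numpy as np
a=cv2.imread("pics/top0.png")[120:215,205:435]; b=cv2.imread("pics/scene0.png")[130:345,300:400]
a=cv2.resize(a,None,fx=3.4,fy=3.4,interpolation=cv2.INTER_CUBIC)
cv2.imwrite("pics/cropA.png",cv2.convertScaleAbs(a,alpha=1.0))
E
```

```text
(no output)
```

View pics/cropA.png

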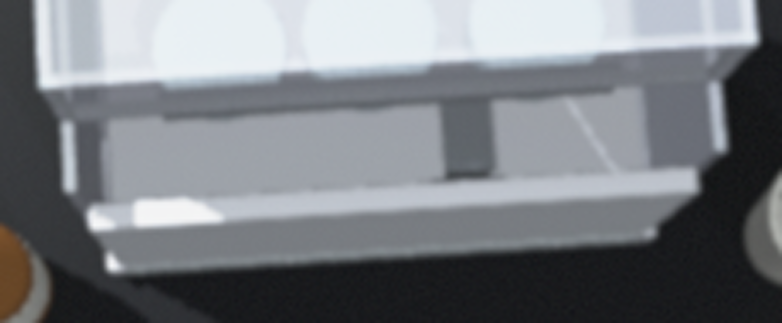

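The crop shows the door's top face between inner edge (88,208)–(697,170) and outer edge (100,231)–(698,190). The hook pad spans crop columns 443–495 at rows 100–175, and the roof's front corners are at (40,88) and (760,43). I'll cast rays on these.

```bash
cat > h.py <<'E'
import numpy as np, cv2
from rig import arm, optics
from scipy.spatial.transform import Rotation as R
def ray(n,uv,z):
    c=optics.get_calibration(n); f=210/np.tan(np.radians(c["vertical_fov"]/2))
    K=np.array([[f,0,c["cx"]],[0,f,c["cy"]],[0,0,1]])
    p=cv2.undistortPoints(np.array([[uv]],float),K,c["dist"])[0,0]
    T=c["T"]; d=T[:3,:3]@[p[0],p[1],1]; o=T[:3,3]
    return o+d*(z-o[2])/d[2]
def proj(n,P):
    c=optics.get_calibration(n); f=210/np.tan(np.radians(c["vertical_fov"]/2))
    K=np.array([[f,0,c["cx"]],[0,f,c["cy"]],[0,0,1]]); Ti=np.linalg.inv(c["T"])
    return cv2.projectPoints(np.atleast_2d(P).astype(float),cv2.Rodrigues(Ti[:3,:3])[0],Ti[:3,3],K,c["dist"])[0][:,0]
E
python3 - <<'E'
from h import *
g=lambda x,y:(205+x/3.4,120+y/3.4)
for nm,p,z in [("inL",(88,208),200),("inR",(697,170),200),("outL",(95,231),200),("outR",(698,190),200),("roofL",(40,88),330),("roofR",(760,43),330),("hkL",(443,140),202),("hkR",(495,138),202),("botL",(108,271),30),("botR",(657,238),30)]:
    print(nm,ray("top",g(*p),z).round(1))
for nm,p,z in [("roofFL",(342,121),330),("roofFR",(378,296),330)]: print("scene",nm,ray("scene",p,z).round(1))
print("bottle",ray("top",(196,196),170),"cup",ray("top",(448,182),100),"dish",ray("top",(443,244),18))
E
```

```text
inL [637.7 112.6 200. ]
inR [ 651.4 -241.7  200. ]
outL [624.1 108.7 200. ]
outR [ 639.7 -241.7  200. ]
roofL [679.2 122.  330. ]
roofR [ 693.9 -249.6  330. ]
hkL [672.  -94.1 202. ]
hkR [ 672.5 -124.3  202. ]
botL [622.9 119.1  30. ]
botR [ 636.4 -249.7   30. ]
scene roofFL [674.5 107.1 330. ]
scene roofFR [ 695.5 -239.3  330. ]
bottle [614.15503484 187.65189953 170.        ] cup [ 641.46855913 -345.94538767  100.        ] dish [ 511.02933461 -350.36179287   18.        ]
```

```bash
cat >> h.py <<'E'
O=np.array([630.5,-66,0]); C=R.from_euler('z',0.0395)
def cab(): 
    s=arm.sense(); t=R.from_quat(s["eef_rot"]); z=C.inv().apply(t.apply([0,0,1]))
    print("t",round(s["clock"],2),"cab",C.inv().apply(s["tcp_pos"]-O).round(1),"lean",np.degrees(np.arctan2(z[0],-z[2])).round(1),"F",C.inv().apply(s["wrist_force"]).round(1),"gap",s["finger_gap"].round(1))
def to(x,y,z,lean):
    s=arm.sense(); t=R.from_quat(s["eef_rot"]); a=np.radians(lean)
    zz=np.array([np.sin(a),0,-np.cos(a)]); yy=np.array([0,1.,0]); M=C*R.from_matrix(np.c_[np.cross(yy,zz),yy,zz])
    d=t.inv().apply(O+C.apply([x,y,z])-s["tcp_pos"]); w=np.degrees((t.inv()*M).as_rotvec())/5
    print("->",(x,y,z,lean),"T",d.round(1),"W",w.round(2))
E
python3 -c "
from h import *
cab();to(-20,-45,306,30);to(-300,200,350,0)"
```

```text
Traceback (most recent call last):
  File "h.py", line 17, in cab
    print("t",round(s["clock"],2),"cab",C.inv().apply(s["tcp_pos"]-O).round(1),"lean",np.degrees(np.arctan2(z[0],-z[2])).round(1),"F",C.inv().apply(s["wrist_force"]).round(1),"gap",s["finger_gap"].round(1))
                                                                                                                                                                                     ^^^^^^^^^^^^^^^^^^^^^
AttributeError: 'float' object has no attribute 'round'
```

```bash
sed -i 's/s\["finger_gap"\].round(1)/round(s["finger_gap"],1)/' h.py
python3 -c "
from h import *
cab();to(-20,-45,306,30);to(-250,200,350,0)"
```

```text
t 0.1 cab [-446.2  688.8  214.1] lean -0.0 F [-0.6  0.2 -0. ] gap 94.9
-> (-20, -45, 306, 30) T [-620.7 -578.7  -91.4] W [-0.89 -5.96 -3.29]
-> (-250, 200, 350, 0) T [-329.5 -411.  -135.5] W [-0.01 -0.   -3.37]
```

Emit:
play_rows(
  motion=[
    {"tx": -50, "ty": -60, "tz": -70, "gripper": 0},
    {"tx": -90, "ty": -110, "tz": -130, "wz": -0.7, "gripper": 0},
    {"tx": -130, "ty": -160, "tz": -135, "wz": -1.4, "gripper": 0},
    {"tx": -170, "ty": -210, "tz": -135, "wz": -2.1, "gripper": 0},
    {"tx": -210, "ty": -260, "tz": -135, "wz": -2.8, "gripper": 0},
    {"tx": -250, "ty": -310, "tz": -135, "wz": -3.37, "gripper": 0},
    {"tx": -290, "ty": -360, "tz": -135, "wz": -3.37, "gripper": 0},
    {"tx": -330, "ty": -410, "tz": -135, "wz": -3.37, "gripper": 0},
  ],
  grip_force=30,
)

```text
schema error: expected keys gripper, tx, ty, tz, wx, wy, wz
```

```bash
python3 -c "
from h import *
cab();to(-20,-45,306,30)"
```

```text
t 0.1 cab [-446.2  688.8  214.1] lean -0.0 F [-0.6  0.2 -0. ] gap 94.9
-> (-20, -45, 306, 30) T [-620.7 -578.7  -91.4] W [-0.89 -5.96 -3.29]
```

All keys are needed in every row.

Emit:
play_rows(
  motion=[
    {"tx": -40, "ty": -45, "tz": -50, "wx": 0, "wy": 0, "wz": 0, "gripper": 0},
    {"tx": -80, "ty": -100, "tz": -100, "wx": 0, "wy": 0, "wz": -0.7, "gripper": 0},
    {"tx": -130, "ty": -160, "tz": -135, "wx": 0, "wy": 0, "wz": -1.4, "gripper": 0},
    {"tx": -170, "ty": -210, "tz": -135, "wx": 0, "wy": 0, "wz": -2.1, "gripper": 0},
    {"tx": -210, "ty": -260, "tz": -135, "wx": 0, "wy": 0, "wz": -2.8, "gripper": 0},
    {"tx": -250, "ty": -310, "tz": -135, "wx": 0, "wy": 0, "wz": -3.37, "gripper": 0},
    {"tx": -290, "ty": -360, "tz": -135, "wx": 0, "wy": 0, "wz": -3.37, "gripper": 0},
    {"tx": -330, "ty": -410, "tz": -135, "wx": 0, "wy": 0, "wz": -3.37, "gripper": 0},
  ],
  grip_force=30,
)

```text
clock: 1.1
tcp_pos: [348.1, 180.5, 349.0]
eef_rot: [-0.02, 1.0, 0.0, 0.0]
wrist_force: [1.5, 0.6, -0.3]
finger_gap: 20.5
```

```bash
python3 -c "
from h import *
cab();to(-20,-45,306,30)"
```

```text
t 1.1 cab [-272.4  257.4  349. ] lean 0.0 F [ 1.5  0.6 -0.3] gap 20.5
-> (-20, -45, 306, 30) T [-252.3 -302.5   43. ] W [ 0.   -5.99  0.  ]
```

Emit:
play_rows(
  motion=[
    {"tx": 0, "ty": 0, "tz": 0, "wx": 0, "wy": 0, "wz": 0, "gripper": 0},
    {"tx": 0, "ty": 0, "tz": 0, "wx": 0, "wy": 0, "wz": 0, "gripper": 0},
    {"tx": 0, "ty": 0, "tz": 0, "wx": 0, "wy": 0, "wz": 0, "gripper": 0},
  ],
)

```text
clock: 1.48
tcp_pos: [347.3, 183.4, 348.7]
eef_rot: [-0.021, 1.0, 0.0, -0.0]
wrist_force: [-0.7, -0.3, 0.6]
finger_gap: 0.4
```

```bash
python3 -c "
from h import *
cab();to(-20,-45,306,30)"
```

```text
t 1.48 cab [-273.1  260.4  348.7] lean -0.0 F [-0.7 -0.3  0.6] gap 0.4
-> (-20, -45, 306, 30) T [-252.5 -305.9   42.6] W [ 0.01 -6.    0.02]
```

Emit:
play_rows(
  motion=[
    {"tx": -20, "ty": -40, "tz": 0, "wx": 0, "wy": -0.5, "wz": 0, "gripper": 0},
    {"tx": -50, "ty": -80, "tz": 0, "wx": 0, "wy": -1.5, "wz": 0, "gripper": 0},
    {"tx": -80, "ty": -120, "tz": 0, "wx": 0, "wy": -2.5, "wz": 0, "gripper": 0},
    {"tx": -110, "ty": -160, "tz": 0, "wx": 0, "wy": -3.5, "wz": 0, "gripper": 0},
    {"tx": -145, "ty": -200, "tz": 10, "wx": 0, "wy": -4.5, "wz": 0, "gripper": 0},
    {"tx": -180, "ty": -240, "tz": 20, "wx": 0, "wy": -5.5, "wz": 0, "gripper": 0},
    {"tx": -215, "ty": -275, "tz": 30, "wx": 0, "wy": -6, "wz": 0, "gripper": 0},
    {"tx": -245, "ty": -306, "tz": 40, "wx": 0, "wy": -6, "wz": 0, "gripper": 0},
  ],
)

```text
clock: 2.48
tcp_pos: [605.8, -113.2, 308.0]
eef_rot: [-0.02, 0.966, 0.006, 0.259]
wrist_force: [0.4, -0.1, -0.0]
finger_gap: 0.3
```

Emit:
play_rows(
  motion=[
    {"tx": 0, "ty": 0, "tz": 0, "wx": 0, "wy": 0, "wz": 0, "gripper": 0},
    {"tx": 0, "ty": 0, "tz": 0, "wx": 0, "wy": 0, "wz": 0, "gripper": 0},
  ],
)

```text
clock: 2.72
tcp_pos: [604.6, -112.1, 308.5]
eef_rot: [-0.02, 0.966, 0.006, 0.258]
wrist_force: [0.1, 0.2, -0.7]
finger_gap: 0.4
```

```bash
python3 - <<'E'
from h import *
cab();to(-10,-45,290,30);to(36,-45,208,30)
im=optics.camera("top")[:,:,::-1][110:215,200:460]; cv2.imwrite("pics/pre.png",cv2.resize(im,None,fx=3,fy=3,interpolation=cv2.INTER_CUBIC))
E
```

```text
t 2.73 cab [-27.7 -45.1 308.5] lean 30.0 F [ 0.1  0.2 -0.7] gap 0.4
-> (-10, -45, 290, 30) T [-6.1  0.  24.8] W [ 0.02 -0.01  0.01]
-> (36, -45, 208, 30) T [-5.000e+00 -1.000e-01  1.188e+02] W [ 0.02 -0.01  0.01]
```

Emit:
play_rows(
  motion=[
    {"tx": -4, "ty": 0, "tz": 25, "wx": 0, "wy": 0, "wz": 0, "gripper": 0},
    {"tx": -8, "ty": 0, "tz": 50, "wx": 0, "wy": 0, "wz": 0, "gripper": 0},
    {"tx": -8, "ty": 0, "tz": 75, "wx": 0, "wy": 0, "wz": 0, "gripper": 0},
    {"tx": -8, "ty": 0, "tz": 95, "wx": 0, "wy": 0, "wz": 0, "gripper": 0},
    {"tx": -8, "ty": 0, "tz": 110, "wx": 0, "wy": 0, "wz": 0, "gripper": 0},
    {"tx": -8, "ty": 0, "tz": 115, "wx": 0, "wy": 0, "wz": 0, "gripper": 0},
    {"tx": -8, "ty": 0, "tz": 115, "wx": 0, "wy": 0, "wz": 0, "gripper": 0},
  ],
)

```text
clock: 3.65
tcp_pos: [669.1, -111.2, 213.4]
eef_rot: [-0.019, 0.966, 0.005, 0.259]
wrist_force: [-0.8, 0.0, 0.5]
finger_gap: 0.7
```

```bash
python3 - <<'E'
from h import *
cab();to(40,-45,205,30);to(40,-45,195,30);to(40,-45,189,30)
im=optics.camera("top")[:,:,::-1][110:215,200:460]; cv2.imwrite("pics/pre2.png",cv2.resize(im,None,fx=3,fy=3,interpolation=cv2.INTER_CUBIC))
E
```

```text
t 3.65 cab [ 36.8 -46.7 213.4] lean 30.0 F [-0.8  0.1  0.5] gap 0.7
-> (40, -45, 205, 30) T [1.4 1.7 8.8] W [ 0.  0. -0.]
-> (40, -45, 195, 30) T [ 6.4  1.7 17.5] W [ 0.  0. -0.]
-> (40, -45, 189, 30) T [ 9.4  1.7 22.7] W [ 0.  0. -0.]
```

View pics/pre2.png

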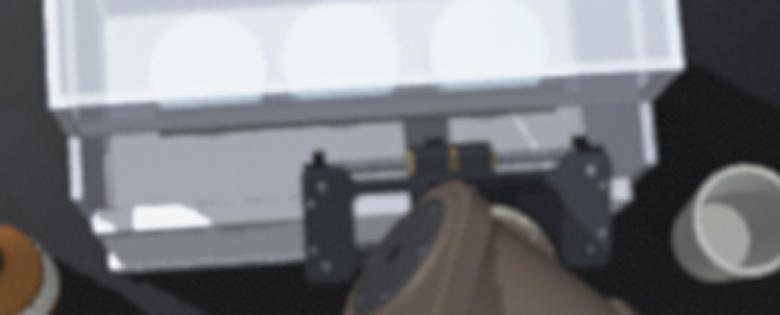

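The gripper (crop cols 303–610) reaches in over the door. The hook (cols 403–448) lies just ahead of the closed fingers. Next I press down slowly and watch the force.

Emit:
play_rows(
  motion=[
    {"tx": 1, "ty": 1, "tz": 4, "wx": 0, "wy": 0, "wz": 0, "gripper": 0},
    {"tx": 1.4, "ty": 2, "tz": 8, "wx": 0, "wy": 0, "wz": 0, "gripper": 0},
    {"tx": 3, "ty": 2, "tz": 11, "wx": 0, "wy": 0, "wz": 0, "gripper": 0},
    {"tx": 4, "ty": 2, "tz": 13, "wx": 0, "wy": 0, "wz": 0, "gripper": 0},
    {"tx": 4, "ty": 2, "tz": 13, "wx": 0, "wy": 0, "wz": 0, "gripper": 0},
  ],
)

```text
clock: 4.32
tcp_pos: [672.1, -109.3, 200.3]
eef_rot: [-0.019, 0.966, 0.005, 0.259]
wrist_force: [-3.3, -0.4, 5.5]
finger_gap: 0.4
```

```bash
python3 -c "
from h import *
cab();to(40,-45,188,30);to(30,-45,188,30)"
```

```text
t 4.33 cab [ 39.9 -44.9 200.3] lean 30.0 F [-3.3 -0.2  5.5] gap 0.4
-> (40, -45, 188, 30) T [ 6.  -0.1 10.7] W [-0.    0.01 -0.  ]
-> (30, -45, 188, 30) T [14.7 -0.1  5.7] W [-0.    0.01 -0.  ]
```

Emit:
play_rows(
  motion=[
    {"tx": 2, "ty": 0, "tz": 3.5, "wx": 0, "wy": 0, "wz": 0, "gripper": 0},
    {"tx": 4, "ty": 0, "tz": 7, "wx": 0, "wy": 0, "wz": 0, "gripper": 0},
    {"tx": 6, "ty": 0, "tz": 10, "wx": 0, "wy": 0, "wz": 0, "gripper": 0},
    {"tx": 6.5, "ty": 0, "tz": 11.5, "wx": 0, "wy": 0, "wz": 0, "gripper": 0},
    {"tx": 6.5, "ty": 0, "tz": 11.5, "wx": 0, "wy": 0, "wz": 0, "gripper": 0},
  ],
)

```text
clock: 4.95
tcp_pos: [672.3, -109.4, 187.5]
eef_rot: [-0.019, 0.966, 0.005, 0.259]
wrist_force: [-6.2, -0.4, 8.6]
finger_gap: 0.9
```

```bash
python3 -c "
from h import *
cab();to(25,-45,186,30);to(10,-45,184,30);to(0,-45,182,30)"
```

```text
t 4.95 cab [ 40.1 -45.  187.5] lean 30.1 F [-6.2 -0.1  8.6] gap 0.9
-> (25, -45, 186, 30) T [13.8  0.  -6.3] W [-0.01  0.02 -0.  ]
-> (10, -45, 184, 30) T [ 27.8   0.  -12. ] W [-0.01  0.02 -0.  ]
-> (0, -45, 182, 30) T [ 37.4   0.  -15.3] W [-0.01  0.02 -0.  ]
```

Emit:
play_rows(
  motion=[
    {"tx": 4, "ty": 0, "tz": -1.5, "wx": 0, "wy": 0, "wz": 0, "gripper": 0},
    {"tx": 7, "ty": 0, "tz": -3.5, "wx": 0, "wy": 0, "wz": 0, "gripper": 0},
    {"tx": 10, "ty": 0, "tz": -5, "wx": 0, "wy": 0, "wz": 0, "gripper": 0},
    {"tx": 13.5, "ty": 0, "tz": -7, "wx": 0, "wy": 0, "wz": 0, "gripper": 0},
    {"tx": 13.5, "ty": 0, "tz": -7, "wx": 0, "wy": 0, "wz": 0, "gripper": 0},
  ],
)

```text
clock: 5.58
tcp_pos: [658.7, -110.2, 188.3]
eef_rot: [-0.019, 0.965, 0.004, 0.261]
wrist_force: [2.5, 1.0, 9.8]
finger_gap: 0.6
```

```bash
python3 -c "
from h import *
cab();to(15,-45,187,30);to(5,-45,187,30);to(0,-45,187,30)"
```

```text
t 5.58 cab [ 26.4 -45.3 188.3] lean 30.3 F [2.5 0.9 9.8] gap 0.6
-> (15, -45, 187, 30) T [10.5  0.3 -4.6] W [-0.02  0.06 -0.  ]
-> (5, -45, 187, 30) T [19.1  0.3 -9.7] W [-0.02  0.06 -0.  ]
-> (0, -45, 187, 30) T [ 23.4   0.3 -12.2] W [-0.02  0.06 -0.  ]
```

Emit:
play_rows(
  motion=[
    {"tx": 4, "ty": 0, "tz": -2, "wx": 0, "wy": 0, "wz": 0, "gripper": 0},
    {"tx": 8, "ty": 0, "tz": -4, "wx": 0, "wy": 0, "wz": 0, "gripper": 0},
    {"tx": 12, "ty": 0, "tz": -6, "wx": 0, "wy": 0, "wz": 0, "gripper": 0},
    {"tx": 16, "ty": 0, "tz": -8.5, "wx": 0, "wy": 0, "wz": 0, "gripper": 0},
    {"tx": 20, "ty": 0, "tz": -11, "wx": 0, "wy": 0, "wz": 0, "gripper": 0},
    {"tx": 20, "ty": 0, "tz": -11, "wx": 0, "wy": 0, "wz": 0, "gripper": 0},
  ],
)

```text
clock: 6.32
tcp_pos: [635.5, -111.1, 187.6]
eef_rot: [-0.019, 0.965, 0.004, 0.261]
wrist_force: [0.4, 1.1, 10.6]
finger_gap: 0.4
```

```bash
python3 - <<'E'
from h import *
cab();to(-10,-45,187,30);to(-20,-45,187,30)
im=optics.camera("top")[:,:,::-1][110:215,200:460]; cv2.imwrite("pics/p3.png",cv2.resize(im,None,fx=3,fy=3,interpolation=cv2.INTER_CUBIC))
E
```

```text
t 6.33 cab [  3.3 -45.2 187.6] lean 30.3 F [ 0.4  1.1 10.6] gap 0.4
-> (-10, -45, 187, 30) T [11.8  0.2 -6.1] W [-0.02  0.05 -0.  ]
-> (-20, -45, 187, 30) T [ 20.4   0.2 -11.2] W [-0.02  0.05 -0.  ]
```

View pics/p3.png

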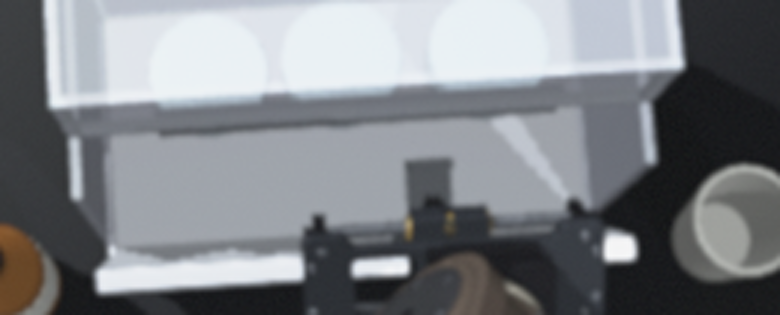

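The door is clear of the keeper: the hook nose is at crop row 160 and the keeper line at row 125. I'll retract, go beside the hook with the tool upright, and fold the door down.

Emit:
play_rows(
  motion=[
    {"tx": 2, "ty": 0, "tz": -10, "wx": 0, "wy": 0, "wz": 0, "gripper": 0},
    {"tx": 0, "ty": 0, "tz": -25, "wx": 0, "wy": 0, "wz": 0, "gripper": 0},
    {"tx": 0, "ty": 0, "tz": -45, "wx": 0, "wy": 0, "wz": 0, "gripper": 0},
    {"tx": 0, "ty": 0, "tz": -70, "wx": 0, "wy": 0, "wz": 0, "gripper": 0},
    {"tx": 0, "ty": 0, "tz": -70, "wx": 0, "wy": 0, "wz": 0, "gripper": 0},
  ],
)

```text
clock: 7.0
tcp_pos: [598.8, -112.1, 247.7]
eef_rot: [-0.019, 0.965, 0.005, 0.26]
wrist_force: [-0.6, -1.2, 0.3]
finger_gap: 0.6
```

```bash
python3 -c "
from h import *
cab();to(8,70,250,0)"
```

```text
t 7.0 cab [-33.5 -44.8 247.7] lean 30.1 F [-0.6 -1.2  0.3] gap 0.6
-> (8, 70, 250, 0) T [-37.  114.9  18.7] W [-0.01  6.02 -0.  ]
```

Emit:
play_rows(
  motion=[
    {"tx": 0, "ty": 40, "tz": 0, "wx": 0, "wy": 1, "wz": 0, "gripper": 0},
    {"tx": 0, "ty": 80, "tz": 0, "wx": 0, "wy": 3, "wz": 0, "gripper": 0},
    {"tx": -10, "ty": 110, "tz": 5, "wx": 0, "wy": 5, "wz": 0, "gripper": 0},
    {"tx": -24, "ty": 115, "tz": 12, "wx": 0, "wy": 6, "wz": 0, "gripper": 0},
    {"tx": -37, "ty": 115, "tz": 19, "wx": 0, "wy": 6, "wz": 0, "gripper": 0},
    {"tx": -37, "ty": 115, "tz": 19, "wx": 0, "wy": 6, "wz": 0, "gripper": 0},
    {"tx": -37, "ty": 115, "tz": 19, "wx": 0, "wy": 6, "wz": 0, "gripper": 0},
  ],
)

```text
clock: 7.88
tcp_pos: [635.5, 4.5, 247.6]
eef_rot: [-0.02, 1.0, 0.0, -0.001]
wrist_force: [0.4, -0.1, -0.1]
finger_gap: 0.7
```

```bash
python3 -c "
from h import *
cab();to(8,70,168,0);
for p in [(-17,168),(-30,164),(-44,160),(-62,150),(-80,138)]: to(p[0],70,p[1],0)"
```

```text
t 7.88 cab [  7.8  70.2 247.6] lean -0.1 F [ 0.4 -0.2 -0.1] gap 0.7
-> (8, 70, 168, 0) T [-0.3 -0.3 79.6] W [ 0.01 -0.01 -0.  ]
-> (-17, 70, 168, 0) T [24.7 -0.3 79.7] W [ 0.01 -0.01 -0.  ]
-> (-30, 70, 164, 0) T [37.7 -0.3 83.7] W [ 0.01 -0.01 -0.  ]
-> (-44, 70, 160, 0) T [51.7 -0.3 87.7] W [ 0.01 -0.01 -0.  ]
-> (-62, 70, 150, 0) T [69.7 -0.3 97.7] W [ 0.01 -0.01 -0.  ]
-> (-80, 70, 138, 0) T [ 87.7  -0.3 109.7] W [ 0.01 -0.01 -0.  ]
```

Emit:
play_rows(
  motion=[
    {"tx": 0, "ty": 0, "tz": 25, "wx": 0, "wy": 0, "wz": 0, "gripper": 0},
    {"tx": 0, "ty": 0, "tz": 45, "wx": 0, "wy": 0, "wz": 0, "gripper": 0},
    {"tx": 0, "ty": 0, "tz": 65, "wx": 0, "wy": 0, "wz": 0, "gripper": 0},
    {"tx": 0, "ty": 0, "tz": 80, "wx": 0, "wy": 0, "wz": 0, "gripper": 0},
    {"tx": 8, "ty": 0, "tz": 80, "wx": 0, "wy": 0, "wz": 0, "gripper": 0},
    {"tx": 16, "ty": 0, "tz": 80, "wx": 0, "wy": 0, "wz": 0, "gripper": 0},
    {"tx": 25, "ty": 0, "tz": 80, "wx": 0, "wy": 0, "wz": 0, "gripper": 0},
    {"tx": 31, "ty": 0, "tz": 82, "wx": 0, "wy": 0, "wz": 0, "gripper": 0},
  ],
)

```text
clock: 8.88
tcp_pos: [605.4, 3.2, 167.4]
eef_rot: [-0.02, 1.0, -0.0, 0.001]
wrist_force: [2.9, 0.5, 4.9]
finger_gap: 0.3
```

```bash
python3 -c "
from h import *
cab()
for p in [(-30,164),(-44,160),(-62,150),(-80,138),(-95,122),(-108,107)]: to(p[0],70,p[1],0)"
```

```text
t 8.88 cab [-22.3  70.2 167.4] lean 0.2 F [2.9 0.4 4.9] gap 0.3
-> (-30, 70, 164, 0) T [ 7.7 -0.2  3.4] W [-0.    0.03 -0.  ]
-> (-44, 70, 160, 0) T [21.7 -0.2  7.4] W [-0.    0.03 -0.  ]
-> (-62, 70, 150, 0) T [39.7 -0.2 17.3] W [-0.    0.03 -0.  ]
-> (-80, 70, 138, 0) T [57.8 -0.2 29.3] W [-0.    0.03 -0.  ]
-> (-95, 70, 122, 0) T [72.8 -0.2 45.2] W [-0.    0.03 -0.  ]
-> (-108, 70, 107, 0) T [85.9 -0.2 60.2] W [-0.    0.03 -0.  ]
```

Emit:
play_rows(
  motion=[
    {"tx": 8, "ty": 0, "tz": 3, "wx": 0, "wy": 0, "wz": 0, "gripper": 0},
    {"tx": 16, "ty": 0, "tz": 5, "wx": 0, "wy": 0, "wz": 0, "gripper": 0},
    {"tx": 24, "ty": 0, "tz": 9, "wx": 0, "wy": 0, "wz": 0, "gripper": 0},
    {"tx": 32, "ty": 0, "tz": 13, "wx": 0, "wy": 0, "wz": 0, "gripper": 0},
    {"tx": 40, "ty": 0, "tz": 17, "wx": 0, "wy": 0, "wz": 0, "gripper": 0},
    {"tx": 49, "ty": 0, "tz": 23, "wx": 0, "wy": 0, "wz": 0, "gripper": 0},
    {"tx": 58, "ty": 0, "tz": 29, "wx": 0, "wy": 0, "wz": 0, "gripper": 0},
    {"tx": 58, "ty": 0, "tz": 29, "wx": 0, "wy": 0, "wz": 0, "gripper": 0},
  ],
)

```text
clock: 9.88
tcp_pos: [545.9, 1.1, 136.5]
eef_rot: [-0.02, 1.0, 0.0, -0.001]
wrist_force: [0.1, -0.3, 0.3]
finger_gap: 0.2
```

```bash
python3 - <<'E'
from h import *
cab()
for p in [(-95,122),(-108,107),(-121,82),(-129,55),(-131,48)]: to(p[0],70,p[1],0)
im=optics.camera("scene")[:,:,::-1][100:400,200:500]; cv2.imwrite("pics/p4.png",cv2.resize(im,None,fx=2,fy=2,interpolation=cv2.INTER_CUBIC))
E
```

```text
t 9.88 cab [-81.9  70.4 136.5] lean -0.2 F [ 0.1 -0.3  0.3] gap 0.2
-> (-95, 70, 122, 0) T [13.1 -0.4 14.6] W [ 0.01 -0.03 -0.  ]
-> (-108, 70, 107, 0) T [26.1 -0.4 29.6] W [ 0.01 -0.03 -0.  ]
-> (-121, 70, 82, 0) T [39.  -0.5 54.6] W [ 0.01 -0.03 -0.  ]
-> (-129, 70, 55, 0) T [46.9 -0.5 81.7] W [ 0.01 -0.03 -0.  ]
-> (-131, 70, 48, 0) T [48.9 -0.5 88.7] W [ 0.01 -0.03 -0.  ]
```

View pics/p4.png

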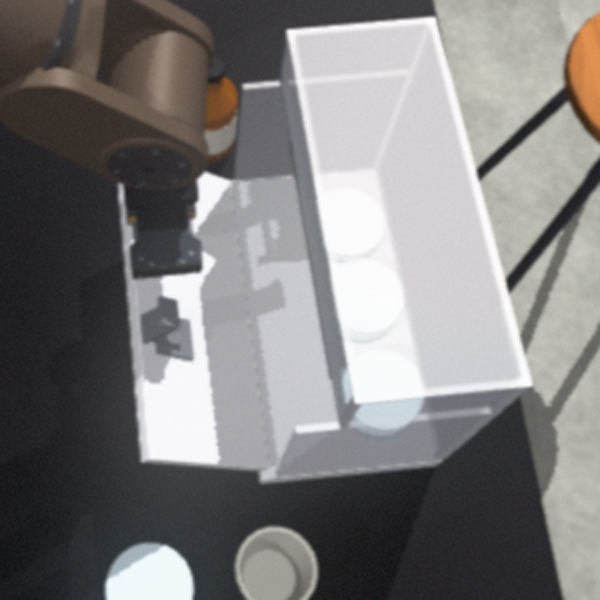

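The door is folded to roughly halfway (outer edge near crop column 125–140), the gripper is beside the hook, and the bottle, cup and dish are undisturbed. I'll continue down slowly.

Emit:
play_rows(
  motion=[
    {"tx": 7, "ty": 0, "tz": 7, "wx": 0, "wy": 0, "wz": 0, "gripper": 0},
    {"tx": 13, "ty": 0, "tz": 15, "wx": 0, "wy": 0, "wz": 0, "gripper": 0},
    {"tx": 20, "ty": 0, "tz": 22, "wx": 0, "wy": 0, "wz": 0, "gripper": 0},
    {"tx": 26, "ty": 0, "tz": 30, "wx": 0, "wy": 0, "wz": 0, "gripper": 0},
    {"tx": 31, "ty": 0, "tz": 38, "wx": 0, "wy": 0, "wz": 0, "gripper": 0},
    {"tx": 35, "ty": 0, "tz": 46, "wx": 0, "wy": 0, "wz": 0, "gripper": 0},
    {"tx": 39, "ty": 0, "tz": 55, "wx": 0, "wy": 0, "wz": 0, "gripper": 0},
    {"tx": 39, "ty": 0, "tz": 55, "wx": 0, "wy": 0, "wz": 0, "gripper": 0},
  ],
)

```text
clock: 10.92
tcp_pos: [507.4, -0.4, 81.4]
eef_rot: [-0.02, 1.0, 0.0, -0.001]
wrist_force: [-0.0, 0.2, 0.1]
finger_gap: 0.1
```

```bash
python3 - <<'E'
from h import *
cab()
for p in [(-129,55),(-131,48)]: to(p[0],70,p[1],0)
E
```

```text
t 10.93 cab [-120.4   70.4   81.4] lean -0.1 F [-0.   0.2  0.1] gap 0.1
-> (-129, 70, 55, 0) T [ 8.5 -0.4 26.4] W [ 0.01 -0.03 -0.  ]
-> (-131, 70, 48, 0) T [10.5 -0.4 33.4] W [ 0.01 -0.03 -0.  ]
```

Emit:
play_rows(
  motion=[
    {"tx": 2, "ty": 0, "tz": 6, "wx": 0, "wy": 0, "wz": 0, "gripper": 0},
    {"tx": 4, "ty": 0, "tz": 11, "wx": 0, "wy": 0, "wz": 0, "gripper": 0},
    {"tx": 6, "ty": 0, "tz": 16, "wx": 0, "wy": 0, "wz": 0, "gripper": 0},
    {"tx": 7, "ty": 0, "tz": 20, "wx": 0, "wy": 0, "wz": 0, "gripper": 0},
    {"tx": 8, "ty": 0, "tz": 23, "wx": 0, "wy": 0, "wz": 0, "gripper": 0},
    {"tx": 8, "ty": 0, "tz": 25, "wx": 0, "wy": 0, "wz": 0, "gripper": 0},
    {"tx": 8, "ty": 0, "tz": 25, "wx": 0, "wy": 0, "wz": 0, "gripper": 0},
  ],
)

```text
clock: 11.8
tcp_pos: [500.0, -0.8, 57.1]
eef_rot: [-0.02, 1.0, 0.0, -0.0]
wrist_force: [0.6, -0.2, -0.1]
finger_gap: 0.6
```

```bash
python3 - <<'E'
from h import *
cab()
for p in [(-129,55),(-131,48)]: to(p[0],70,p[1],0)
E
```

```text
t 11.8 cab [-127.8   70.3   57.1] lean -0.0 F [ 0.6 -0.2 -0.1] gap 0.6
-> (-129, 70, 55, 0) T [ 1.2 -0.3  2.1] W [ 0.   -0.01 -0.  ]
-> (-131, 70, 48, 0) T [ 3.2 -0.3  9.1] W [ 0.   -0.01 -0.  ]
```

Emit:
play_rows(
  motion=[
    {"tx": 0, "ty": 0, "tz": 1.5, "wx": 0, "wy": 0, "wz": 0, "gripper": 0},
    {"tx": 0, "ty": 0, "tz": 3, "wx": 0, "wy": 0, "wz": 0, "gripper": 0},
    {"tx": 0, "ty": 0, "tz": 3, "wx": 0, "wy": 0, "wz": 0, "gripper": 0},
  ],
)

```text
clock: 12.18
tcp_pos: [500.1, -0.8, 54.9]
eef_rot: [-0.02, 1.0, 0.0, -0.0]
wrist_force: [-4.7, -0.3, 11.4]
finger_gap: 0.1
```

```bash
python3 - <<'E'
from h import *
cab()
E
```

```text
t 12.18 cab [-127.7   70.3   54.9] lean -0.0 F [-4.7 -0.1 11.4] gap 0.1
```

The 11 N reaction came exactly at the height predicted for the stop. I'll retract straight up and look.

Emit:
play_rows(
  motion=[
    {"tx": 0, "ty": 0, "tz": -15, "wx": 0, "wy": 0, "wz": 0, "gripper": 0},
    {"tx": 0, "ty": 0, "tz": -50, "wx": 0, "wy": 0, "wz": 0, "gripper": 0},
    {"tx": 0, "ty": 0, "tz": -100, "wx": 0, "wy": 0, "wz": 0, "gripper": 0},
    {"tx": 0, "ty": 0, "tz": -150, "wx": 0, "wy": 0, "wz": 0, "gripper": 0},
    {"tx": 0, "ty": 0, "tz": -200, "wx": 0, "wy": 0, "wz": 0, "gripper": 0},
    {"tx": 0, "ty": 0, "tz": -200, "wx": 0, "wy": 0, "wz": 0, "gripper": 0},
    {"tx": 0, "ty": 0, "tz": -200, "wx": 0, "wy": 0, "wz": 0, "gripper": 0},
  ],
)

```text
clock: 13.05
tcp_pos: [499.9, -0.8, 254.1]
eef_rot: [-0.02, 1.0, 0.0, -0.0]
wrist_force: [-0.2, -0.1, -0.8]
finger_gap: 0.6
```

```bash
python3 - <<'E'
from h import *
cab()
im=optics.camera("scene")[:,:,::-1]; cv2.imwrite("pics/end.png",im)
im2=optics.camera("top")[:,:,::-1]; cv2.imwrite("pics/end2.png",im2)
t=1.5
for th in (1.3,1.4,1.5):
  c,s=np.cos(th),np.sin(th)
  P=[O+C.apply([15*c-170*s,y,30+170*c+15*s]) for y in (-177,177)]
  print(th,proj("scene",P).round(1).tolist(),proj("top",P).round(1).tolist())
E
```

```text
t 13.05 cab [-127.9   70.4  254.1] lean -0.0 F [-0.2 -0.1 -0.8] gap 0.6
1.3 [[254.7, 338.3], [244.3, 187.1]] [[406.4, 259.2], [241.6, 269.6]]
1.4 [[252.8, 340.0], [242.8, 190.5]] [[405.1, 261.7], [242.4, 272.0]]
1.5 [[251.7, 341.6], [242.0, 193.9]] [[403.7, 263.4], [243.2, 273.6]]
```

View pics/end.png

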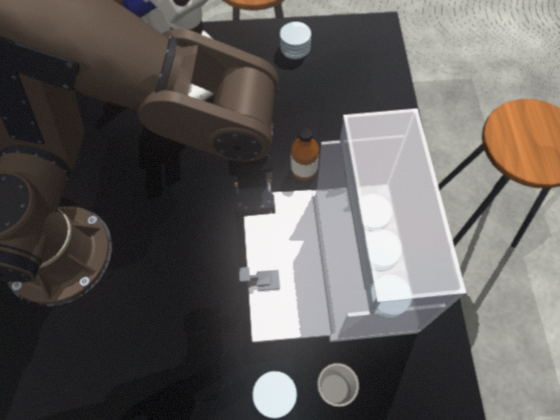

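View pics/end2.png

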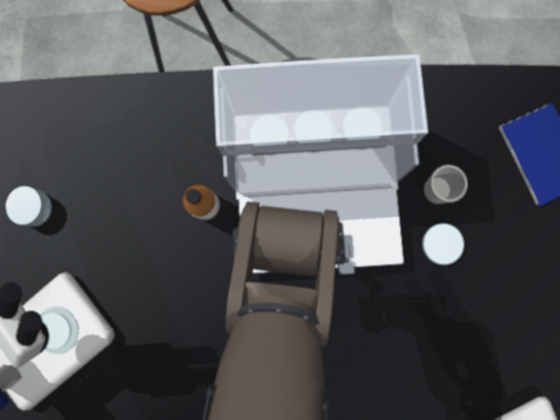

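The door lies flat. Its near right corner is at about (403,263) in the top view and (250,339) in the scene view, matching the 1.5 rad prediction. Bottle, cup and dish are at the same pixels as at the start, and the arm is clear with zero force.

```bash
python3 -c "
from rig import arm
print(arm.close_job())"
```

```text
the job is handed in; nothing more can be done
None
```

The door is unlatched, folded fully open and let go, and the job was handed in at about 13 s on the robot's clock. No verdict came back, so what follows rests on my own checks.

- **Unlatching:** I located the hook through the clear plastic at about y −45 mm. With the gripper leaning 30° and its fingers closed, I pressed the hook down about 16 mm (8.6 N) and drew the door towards the robot until it cleared the keeper.
- **Folding down:** I moved beside the hook with the gripper upright and folded the door down slowly to its stop. At the expected height the reaction was about 11 N. The readings between moves never went above about 12 N. I then retracted straight up.
- **Last checks:**
  - The door's near right corner matched the 1.5 rad prediction in both views, to within about 3 pixels. Its left corner in the top view was hidden by the arm.
  - The bottle, cup and dish were at the same pixel positions as at the start, judged by eye.
  - The gripper was about 200 mm above the door, with wrist force below 1 N.
- **Unclear readings:** There was an unexplained 5 N upward force early in the fold. There was almost none at the later readings, so the door may have run slightly ahead of the fingers. I did not measure its speed, but the fingers drove it at well under 1 rad/s.

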